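# Seat the brake-lathe arbor and clamp it

### The arm

A 6-joint arm with a two-finger parallel gripper is mounted at the origin on the work surface. World frame = base frame: x ahead of the robot, y to its left, z up, the work surface at z = 0. Lengths are in m, angles in rad, forces in N, time in s.
With the tool pointing down it reaches from about 0.375 to 0.9 m from the base axis. Payload 3.1 kg.
Tool frame: the origin (TCP) lies between the finger pads; the fingertips stand 17 mm ahead of it and the grasp point (between the pads) lies 2 mm behind it; z points along the fingers, y is the line along which they close (so a half turn about z gives the same grasp; the last joint's range is limited). The gripper opens to 85 mm and grips with 20 to 120 N. Pads are 22 mm wide; open, the fingers measure 114 mm over their backs; the gripper's body (76 mm by 85 mm) begins 54 mm behind the grasp point. The pads swing forward as they close: fully open they stand 13 mm farther back than shut.
Start: joints at [-1.411, 0.527, 1.433, -0, 1.181, -0.178], TCP at [0.207, -0.59, 0.248] pointing down, gripper open.
Joint ranges: [-3.08, 3.08], [-0.75, 2.2], [0.22, 2.44], [-1.43, 4.57], [0, 2.65], [-2.85, 2.85]. Speed limits (rad/s): [2.79, 2.79, 3.14, 3.14, 3.14, 3.14].

### API

Orientations are given as a unit quaternion [x, y, z, w].
In Python, from station import sense, vision, order gives the robot as it stands.
- The arm moves only by the shell command python3 -m crank 'ROWS' [OPENING] [FORCE]. ROWS is JSON, a list of rows, each an object with "dp": the shift along the world's x, y, z in units of 30 mm (1.0 is 30 mm), a list of three; "angular": the turn, a rotation vector about the world's x, y, z in degrees, a list of three. In form: [{"dp": [dx, dy, dz], "angular": [ax, ay, az]}, ...]. A call has 1 to 20 rows; each row shifts and turns the commanded pose from where the row before left it; what a row does not reach is not made up. A row lasts 1/10 s, in which the tool goes at most 50 mm and 8.59 degrees, less where a joint would pass 70% of its speed; a pose out of reach is approached as far as the arm can. A call is refused whole if a number of a shift passes 1 or a number of a turn 8.59, either way. A call with a gripper value outside its range is refused whole. OPENING is the closure, from 0 (fully open) to 1 (shut), set as the call begins (- or left out, the last holds). The fingers move at their own pace and stop on an object; FORCE is the grip in N (left out, the last holds). Time passes only in rows, so rows that do not move let the fingers close. It gives the time, the measured TCP pose, the force, the opening and the grip force at its end, in the units of the state.
- sense(): the state, without advancing time (a new reading comes with each control period).
- vision.snapshot(name): name is "scene" or "top"; returns a dict with "image" (420x560x3 uint8, blue, green, red), "range_z" (420x560 float32, m along the optical axis (not along the pixel's ray), 0 where there is no reading), "mtx" (3x3 intrinsics, pixels), "dist" ([k1, k2, p1, p2, k3] as OpenCV has them; the pictures are not rectified), "pose" (4x4, takes a point from camera to world coordinates). Camera axes: x right, y down, z forward; pixel columns grow to the right and rows downward; lengths in m; the calibration is good to about 2 mm. A picture is of the moment at which its call begins.
- order.sign_off(): hands the job in; it is judged then, once.
The state is a dict: "t": time; "q": joint angles; "qd": joint speeds; "tau": joint torques, N m; "tcp_pos": TCP position; "tool_rot": TCP orientation; "force": force on the tool from outside, world axes, zero at the start; "ft_torque": the same for the moment, N m; "finger_gap": opening from 0.0 (shut) to 1.0 (fully open); "gripper_force": force on a finger pad.
Only numpy, scipy, OpenCV 4.12 (cv2) and the standard library are available. Lean on these libraries where they do the work, as an engineer would, in place of code of your own. Each camera call takes 0.05 s, during which the arm holds its last target. There are 200 camera calls.

### The job

Take the square-headed hub arbor out of the blue rack and seat it fully home in the upright spindle of the green brake lathe, its two slots over the spindle's two drive dogs; lower it in gently, do not drop it. The rack walls and the lathe's yellow guard cheeks each leave room for the fingers on one pair of the head's flats only, and not on the same pair, so stand it in the open wooden block on the way and take it again a quarter turn round. Once it is seated and let go, swing the red-knobbed clamp lever all the way to its locked stop; leave the brass centre, the oil bottle and the spanner as they are.

Things in the scene. Friction and masses are not known exactly. Their poses are not given: they have to be found in the camera images.
- arbor: The steel hub arbor, about 0.6 kg, upright. Origin on its axis at the flange underside, z up. Below it a round tapered shank, 28 mm diameter at the flange, 16 mm at the tip, 42 mm long. Above it a dark flange 12 mm thick, 50 mm across, corners cut, with two slots 12 mm wide in its edge at +x and -x. A half turn makes no difference. In the rack its x axis points to the two walls.
- arbor_head (a point): Middle of the arbor's square aluminium head, 32 mm above the arbor's origin, axes as the arbor's. Head 36 x 36 mm, 40 mm tall (12 to 52 mm above the arbor's origin), flats square to x and y. On top a stud 12 mm wide and 12 mm tall, and two red dashes in line with the slots (along x).
- nose (a point): Centre of the flat spindle end face, 110 mm above the bench; z up, x along the line of the two dogs. Upright taper socket, 29.6 mm wide at the face, 46 mm deep, some 0.8 mm clear round a seated shank. Two brass dogs at +x and -x, 18 to 25 mm from the axis, 9 mm wide, 7 mm tall. The arbor is home when its flange lies flat on the face, its origin at this point.
- lathe: The green brake lathe, fixed to the bench; origin on the bench under the spindle axis, axes as the nose's, yaw within 0.25 rad of the robot's. Base 230 mm square, 60 mm tall, y -80 to +150 mm; a motor box 95 mm tall at x 112 to 228 mm. Two yellow guard cheeks at +y and -y of the spindle, inner faces 28 mm from its axis, 44 mm long along x, tops 162 mm above the bench; along x it is open.
- rack: Blue rack fixed to the bench, left or right; origin on the bench under its centre. Two pockets along its x axis, at -55 and +55 mm: one holds the arbor, the other the brass centre. Flanges lie on a plate 60 mm above the bench with 31 mm round holes. Walls on both sides, inner faces at y +-28 mm, 230 mm long, tops 110 mm above the bench, 2 mm below the top of the arbor's head.
- block_hole (a point): Mouth of the round hole in the light wooden setting block (100 x 100 x 60 mm, fixed to the bench), on the block's top face, 60 mm above the bench. Hole 34 mm wide, 50 mm deep, no key: the arbor stands in it with its flange on the block, reachable from every side, in any yaw. May stand left or right.
- clamp (a joint): The lathe's clamp lever, turning about a vertical axis: 0 is open, 1.4 rad the locked stop, growing anticlockwise seen from above. Starts between 0 and 0.35 and stays where it is left; about 1.5 N at the knob moves it.
- lever_pivot (a point): Point on the lever's axis, at the height of the knob's grip, 105 mm above the bench, 110 mm from the spindle axis.
- clamp_knob (a point): Grip point of the lever's red upright round knob, 20 mm in diameter, 85 mm from the lever's axis, 105 mm above the bench. The knob reaches from 75 to 125 mm above the bench, on a steel arm 14 mm wide, about 75 to 84 mm above the bench. A point on the lever, moving with it.
- centre: Brass pointed centre in the other pocket of the rack; origin under its 44 mm round flange; 48 mm tall above it. Leave alone.
- oil: Yellow oil bottle, 66 mm wide, 120 mm tall, standing. Origin under its foot. Leave alone.
- spanner: Steel spanner, 200 mm long, lying on the bench. Leave alone.
Not all that is in view belongs to the job. What is meant by the arbor is not turquoise, and is the larger of those in its own colour.

How it is judged:
By the outcome, as a careful person would: the job done as asked, in the order asked, and still so for the second after the job is handed in, with the robot touching nothing.
It also fails if it takes over 70 s, if anything falls off the work surface, if the arm or the gripper's body presses on something with over 40 N, if the wrist force passes 120 N, or if a joint passes its speed limit or range.

## Working session

There is one attempt and no reset: what is moved stays moved. The work goes in short steps, Python scripts to look and compute and a shell command to move; the robot and the scene stay as the last step left them, time stands still between calls to the robot, and variables do not carry over. Pictures are saved under pics/ and viewed, at most 10 in all, crops included, and the job is handed in when it is done.

```bash
mkdir -p pics; cat > h.py <<'E'
import numpy as np, cv2
from station import sense, vision, order
def cloud(s):
    h,w=s["range_z"].shape
    u,v=np.meshgrid(np.arange(w),np.arange(h))
    p=cv2.undistortPoints(np.stack([u,v],-1).reshape(-1,1,2).astype(float),s["mtx"],s["dist"]).reshape(h,w,2)
    z=s["range_z"][...,None]
    c=np.concatenate([p*z,z],-1)
    W=c@s["pose"][:3,:3].T+s["pose"][:3,3]
    W[s["range_z"]==0]=np.nan
    return W
E
python3 - <<'E'
from h import *
for n in("scene","top"):
    s=vision.snapshot(n); np.savez(""+n+"0.npz",**s)
    cv2.imwrite(f"pics/{n}0.png",s["image"])
    print(n,s["pose"].round(3).tolist(),s["mtx"].round(1).tolist())
print(sense())
E
```

```text
scene [[-0.619, 0.573, -0.537, 1.171], [0.785, 0.461, -0.414, 0.512], [0.011, -0.678, -0.735, 0.906], [0.0, 0.0, 0.0, 1.0]] [[484.6, 0.0, 280.0], [0.0, 484.6, 202.1], [0.0, 0.0, 1.0]]
top [[-0.018, -0.983, 0.184, 0.355], [-1.0, 0.019, 0.005, 0.03], [-0.008, -0.184, -0.983, 1.299], [0.0, 0.0, 0.0, 1.0]] [[488.4, 0.0, 283.5], [0.0, 488.4, 218.2], [0.0, 0.0, 1.0]]
{'t': 0.1, 'q': array([-1.41152008e+00,  5.28392558e-01,  1.43377794e+00,  1.87698967e-05,
        1.18139530e+00, -1.78478910e-01]), 'qd': array([-0.0001912 , -0.00231865, -0.00294873,  0.00080831, -0.00028297,
        0.0005638 ]), 'tau': array([-9.04449644e-05, -4.43304241e+01, -1.78586823e+01, -1.94214208e-04,
        3.87554450e-03,  6.12571199e-06]), 'tcp_pos': array([ 0.20705274, -0.58906005,  0.24741835]), 'tool_rot': array([ 9.85774160e-01,  1.68072401e-01,  1.81506853e-05, -9.86441939e-04]), 'force': array([ 0.54371192,  0.26923813, -0.44528581]), 'ft_torque': array([ 0.0182513 , -0.01443733, -0.00265925]), 'gripper_force': 0.0, 'finger_gap': 0.9991142410720795}
```

View pics/scene0.png

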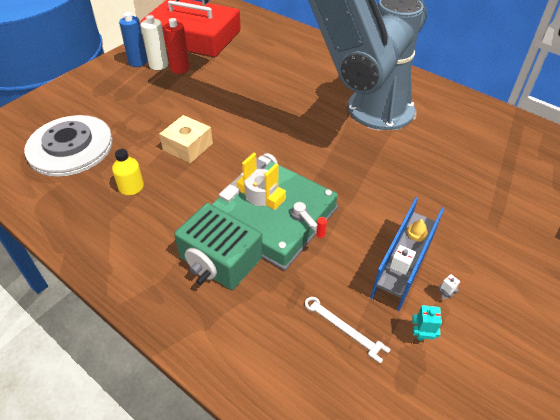

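View pics/top0.png

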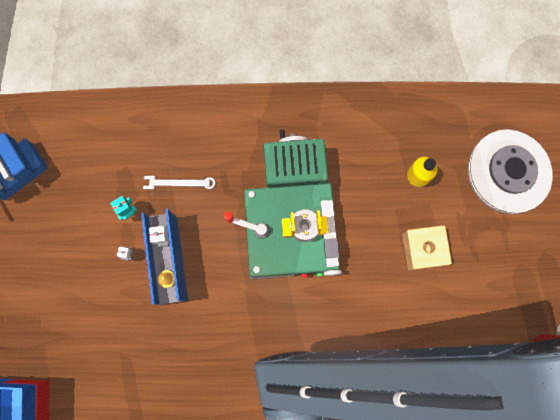

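The lathe is at top-view pixel (303,225), with the knob at (229,217) and the lever pivot at (262,230). The rack (arbor head at (157,234), brass centre at (166,279)) is on the left, and the block hole at (429,247) is on the right. The turquoise arbor (123,208) and the small one (124,252) are decoys.

```bash
python3 - <<'E'
from h import *
S={}
for n in("scene","top"):
    s=dict(np.load(n+"0.npz")); W=cloud(s); S[n]=(s,W)
s,W=S["top"]
for name,(u,v) in dict(head=(157,234),nose=(304,225),knob=(229,217),piv=(262,230),hole=(429,247),block=(415,260),centre=(166,279)).items():
    print(name,W[v-1:v+2,u-1:u+2].reshape(-1,3)[[0,4,8]].round(4).tolist())
hsv={k:cv2.cvtColor(S[k][0]["image"],cv2.COLOR_BGR2HSV) for k in S}
def rect(P,lab):
    r=cv2.minAreaRect((P[:,:2]*1000).astype(np.float32)); print(lab,len(P),"c",np.round(r[0],1),"size",np.round(r[1],1),"ang",round(r[2],2),"z",np.median(P[:,2]).round(4))
for k in S:
    W=S[k][1];H=hsv[k]
    f=lambda c,r,z0,z1,m=True:W[(np.hypot(W[...,0]-c[0],W[...,1]-c[1])<r)&(W[...,2]>z0)&(W[...,2]<z1)&m]
    hd=S["top"][1][234,157]; rect(f(hd,.045,.10,.12,H[...,1]<60),k+" head")
    blue=(H[...,0]>105)&(H[...,0]<125)&(H[...,1]>120)
    rect(f(hd,.2,.104,.116,blue),k+" racktop")
    bl=S["top"][1][260,415]; rect(f(bl,.12,.055,.065),k+" block")
    no=S["top"][1][225,304]; yel=(H[...,0]>18)&(H[...,0]<32)&(H[...,1]>150)
    rect(f(no,.09,.157,.167,yel),k+" cheektops")
    rect(f(no,.05,.107,.114,~yel),k+" nose face")
    kn=S["top"][1][217,229]; red=((H[...,0]<6)|(H[...,0]>174))&(H[...,1]>150)
    rect(f(kn,.04,.119,.13,red),k+" knob top"); rect(f(kn,.04,.08,.13,red),k+" knob")
    pv=S["top"][1][230,262]; rect(f(pv,.03,.086,.13),k+" pivot")
s,W=S["top"]
crop=lambda u,v,r,f:cv2.resize(s["image"][v-r:v+r,u-r:u+r],None,fx=f,fy=f,interpolation=cv2.INTER_CUBIC)
im=np.hstack([crop(160,240,35,5),crop(304,225,35,5)]); cv2.imwrite("pics/c1.png",im)
E
```

```text
head [[0.5437, 0.35, 0.1263], [0.5415, 0.3481, 0.1239], [0.5396, 0.3465, 0.1203]]
nose [[0.5698, -0.0131, 0.0663], [0.5674, -0.0156, 0.065], [0.5648, -0.0181, 0.0643]]
knob [[0.5831, 0.1724, 0.1244], [0.58, 0.1696, 0.1272], [0.5783, 0.1677, 0.1226]]
piv [[0.5552, 0.0935, 0.0882], [0.5522, 0.0909, 0.0912], [0.5497, 0.0884, 0.0903]]
hole [[0.513, -0.3487, 0.0114], [0.5103, -0.3513, 0.0111], [0.5073, -0.3533, 0.0131]]
block [[0.4745, -0.2961, 0.0581], [0.4716, -0.2977, 0.0613], [0.469, -0.3002, 0.061]]
centre [[0.4351, 0.3319, 0.0991], [0.4328, 0.3301, 0.0959], [0.4304, 0.3279, 0.0942]]
scene head 280 c [546.8 344.6] size [39.7 55.4] ang 11.97 z 0.1118
scene racktop 414 c [490.4 344.8] size [230.6  68.3] ang 8.65 z 0.1096
scene block 838 c [ 504.8 -335.8] size [107.5 106.2] ang 5.73 z 0.0597
scene cheektops 105 c [562.9 -14.6] size [44.3 72.1] ang 3.12 z 0.1606
scene nose face 287 c [562.5 -10.9] size [75.9 68.3] ang 2.34 z 0.1091
scene knob top 50 c [587.1 174.7] size [17.5 15.7] ang 61.35 z 0.1241
scene knob 144 c [587.6 174.5] size [17.2 18.9] ang 69.24 z 0.1107
scene pivot 83 c [558.   96.2] size [27.  25.2] ang 36.17 z 0.0883
top head 205 c [542.9 352.2] size [36.5 37.8] ang 7.26 z 0.1123
top racktop 459 c [490.3 343.3] size [227.   69.7] ang 8.6 z 0.11
top block 1287 c [ 504.6 -337. ] size [ 99.8 103.3] ang 6.11 z 0.0605
top cheektops 107 c [561.1 -16.4] size [43.4 69.8] ang 2.72 z 0.1626
top nose face 430 c [560.5 -12. ] size [74.5 66.3] ang 6.81 z 0.11
top knob top 51 c [584.5 173.8] size [17.6 17.3] ang 2.87 z 0.1247
top knob 71 c [583.6 173.2] size [18.5 18.5] ang 30.97 z 0.1236
top pivot 87 c [557.6  95.8] size [33.2 25.3] ang 42.98 z 0.0892
```

View pics/c1.png

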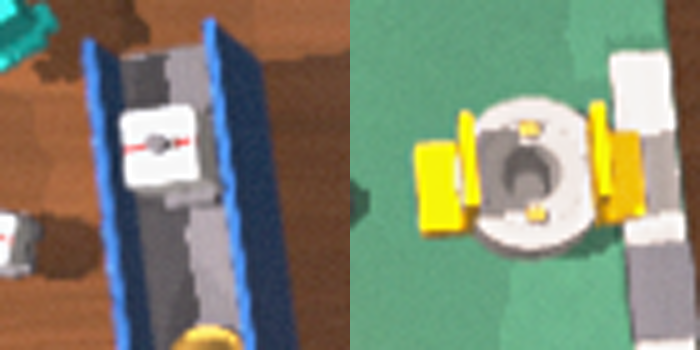

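The head fit is (0.543, 0.352, top 0.112). It agrees with the rack's +55 mm pocket at (0.545, 0.352), and the rack axis is at 8.6°. The nose is near (0.562, -0.015) with lathe yaw about 3°, the block centre is (0.5047, -0.3365), and the lever radius measures 83 mm against 85 given. Next I move above the arbor, with the fingers closing along the rack.

```bash
python3 -m crank '[{"dp":[0.5,0.98,0],"angular":[0,0,4.95]},{"dp":[0.5,0.98,0],"angular":[0,0,4.95]},{"dp":[0.5,0.98,0],"angular":[0,0,4.95]},{"dp":[0.5,0.98,0],"angular":[0,0,4.95]},{"dp":[0.5,0.98,0],"angular":[0,0,4.95]},{"dp":[0.5,0.98,0],"angular":[0,0,4.95]},{"dp":[0.5,0.98,0],"angular":[0,0,4.95]},{"dp":[0.5,0.98,0],"angular":[0,0,4.95]},{"dp":[0.5,0.98,0],"angular":[0,0,4.95]},{"dp":[0.5,0.98,0],"angular":[0,0,4.95]},{"dp":[0.5,0.98,0],"angular":[0,0,4.95]},{"dp":[0.5,0.98,0],"angular":[0,0,4.95]},{"dp":[0.5,0.98,0],"angular":[0,0,4.95]},{"dp":[0.5,0.98,0],"angular":[0,0,4.95]},{"dp":[0.5,0.98,0],"angular":[0,0,4.95]},{"dp":[0.5,0.98,0],"angular":[0,0,4.95]}]' 0
python3 -m crank '[{"dp":[0.2,0.98,0],"angular":[0,0,0]},{"dp":[0.2,0.98,0],"angular":[0,0,0]},{"dp":[0.2,0.98,0],"angular":[0,0,0]},{"dp":[0.2,0.98,0],"angular":[0,0,0]},{"dp":[0.2,0.98,0],"angular":[0,0,0]},{"dp":[0.2,0.98,0],"angular":[0,0,0]},{"dp":[0.2,0.98,0],"angular":[0,0,0]},{"dp":[0.2,0.98,0],"angular":[0,0,0]},{"dp":[0.2,0.98,0],"angular":[0,0,0]},{"dp":[0.2,0.98,0],"angular":[0,0,0]},{"dp":[0.2,0.98,0],"angular":[0,0,0]},{"dp":[0.2,0.98,0],"angular":[0,0,0]},{"dp":[0.2,0.98,0],"angular":[0,0,0]},{"dp":[0.2,0.98,0],"angular":[0,0,0]},{"dp":[0.2,0.98,0],"angular":[0,0,0]},{"dp":[0.2,0.98,0],"angular":[0,0,0]},{"dp":[0,0,0],"angular":[0,0,0]},{"dp":[0,0,0],"angular":[0,0,0]}]'
```

```text
t: 1.7
tcp_pos: [0.4474, -0.1179, 0.2481]
tool_rot: [0.651, 0.759, -0.0, -0.0]
force: [-0.1, -0.9, 0.5]
finger_gap: 1.002
gripper_force: 0.0
t: 3.5
tcp_pos: [0.5425, 0.3513, 0.2475]
tool_rot: [0.652, 0.758, -0.001, -0.0]
force: [0.4, 0.1, -0.4]
finger_gap: 1.003
gripper_force: 0.0
```

```bash
python3 -m crank '[{"dp":[0.05,0,-0.7],"angular":[0,0,0]},{"dp":[0,0,-0.7],"angular":[0,0,0]},{"dp":[0,0,-0.7],"angular":[0,0,0]},{"dp":[0,0,-0.7],"angular":[0,0,0]},{"dp":[0,0,-0.6],"angular":[0,0,0]},{"dp":[0,0,-0.5],"angular":[0,0,0]},{"dp":[0,0,-0.4],"angular":[0,0,0]},{"dp":[0,0,-0.4],"angular":[0,0,0]},{"dp":[0,0,-0.35],"angular":[0,0,0]},{"dp":[0,0,0],"angular":[0,0,0]},{"dp":[0,0,0],"angular":[0,0,0]}]' 0
python3 -m crank '[{"dp":[0,0,0],"angular":[0,0,0]},{"dp":[0,0,0],"angular":[0,0,0]},{"dp":[0,0,0],"angular":[0,0,0]},{"dp":[0,0,0],"angular":[0,0,0]},{"dp":[0,0,0],"angular":[0,0,0]},{"dp":[0,0,0],"angular":[0,0,0]},{"dp":[0,0,0],"angular":[0,0,0]},{"dp":[0,0,0],"angular":[0,0,0]},{"dp":[0,0,0],"angular":[0,0,0]},{"dp":[0,0,0],"angular":[0,0,0]}]' 1 70
```

```text
t: 4.6
tcp_pos: [0.5448, 0.3513, 0.0968]
tool_rot: [0.652, 0.758, 0.0, 0.0]
force: [-0.1, -0.4, 0.9]
finger_gap: 1.002
gripper_force: 0.0
t: 5.6
tcp_pos: [0.5454, 0.3515, 0.0976]
tool_rot: [0.652, 0.758, 0.001, 0.0]
force: [0.2, 0.4, 5.6]
finger_gap: 0.411
gripper_force: 71.4
```

```bash
python3 -m crank '[{"dp":[0,0,0.15],"angular":[0,0,0]},{"dp":[0,0,0.3],"angular":[0,0,0]},{"dp":[0,0,0.5],"angular":[0,0,0]},{"dp":[0,0,0.7],"angular":[0,0,0]},{"dp":[0,0,0.8],"angular":[0,0,0]},{"dp":[0,0,0.8],"angular":[0,0,0]},{"dp":[0,0,0.8],"angular":[0,0,0]},{"dp":[0,0,0.8],"angular":[0,0,0]},{"dp":[0,0,0.8],"angular":[0,0,0]},{"dp":[0,0,0.6],"angular":[0,0,0]},{"dp":[0,0,0.3],"angular":[0,0,0]},{"dp":[0,0,0.2],"angular":[0,0,0]},{"dp":[0,0,0],"angular":[0,0,0]}]'
python3 - <<'E'
from h import *
for k in("scene","top"):
    s=dict(np.load(k+"0.npz")); h,w=s["range_z"].shape
    u,v=np.meshgrid(np.arange(w),np.arange(h))
    p=cv2.undistortPoints(np.stack([u,v],-1).reshape(-1,1,2).astype(float),s["mtx"],s["dist"]).reshape(h,w,2)
    d=np.concatenate([p,np.ones((h,w,1))],-1)@s["pose"][:3,:3].T; o=s["pose"][:3,3]
    W=cloud(s)
    def at(z): return o+d*((z-o[2])/d[...,2])[...,None]
    def hole(c,z,r,th,lab):
        P=at(z); m=(np.hypot(P[...,0]-c[0],P[...,1]-c[1])<r)&(W[...,2]<z-th)
        q=(P[m][:,:2]*1000).astype(np.float32); (cx,cy),R=cv2.minEnclosingCircle(q); print(k,lab,len(q),round(cx,1),round(cy,1),"R",round(R,1),"mean",q.mean(0).round(1),"eqR",round(np.sqrt(cv2.contourArea(cv2.convexHull(q))/np.pi),1))
    hole((.5047,-.3365),.06,.026,.006,"block")
    hole((.562,-.015),.11,.02,.006,"nose")
    H=cv2.cvtColor(s["image"],cv2.COLOR_BGR2HSV)
    # lathe base edge: green at z .06
    m=(H[...,0]>60)&(H[...,0]<90)&(H[...,1]>80)&(abs(W[...,2]-.06)<.006)
    r=cv2.minAreaRect((W[m][:,:2]*1000).astype(np.float32)); print(k,"base",r)
    m=(H[...,0]>60)&(H[...,0]<90)&(H[...,1]>80)&(abs(W[...,2]-.095)<.006)
    r=cv2.minAreaRect((W[m][:,:2]*1000).astype(np.float32)); print(k,"motor",r)
    # dogs
    m=(abs(W[...,2]-.117)<.0045)&(np.hypot(W[...,0]-.562,W[...,1]+.015)<.03)&(H[...,1]>70)
    q=W[m]*1000; a=q[q[:,0]>562]; b=q[q[:,0]<562]; print(k,"dogs",len(a),a.mean(0).round(1),len(b),b.mean(0).round(1))
E
```

```text
t: 6.9
tcp_pos: [0.5444, 0.3511, 0.2996]
tool_rot: [0.652, 0.758, 0.0, 0.0]
force: [1.3, -0.2, -5.7]
finger_gap: 0.412
gripper_force: 70.5
scene block 60 509.6 -332.4 R 15.6 mean [ 508.6 -333.4] eqR 13.9
scene nose 55 564.5 -13.1 R 12.3 mean [565.2 -13. ] eqR 10.6
scene base ((604.26416015625, 194.4517059326172), (340.92584228515625, 572.8483276367188), 4.482055187225342)
scene motor ((702.546142578125, 205.49111938476562), (123.8260726928711, 567.8524780273438), 8.564600944519043)
scene dogs 18 [577.1 -27.2 116.1] 12 [551.5 -35.  116.5]
top block 121 506.2 -338.0 R 18.5 mean [ 505.8 -335.2] eqR 15.6
top nose 98 563.4 -17.8 R 16.8 mean [560.4 -16.1] eqR 13.7
top base ((550.3065795898438, 187.3204803466797), (229.59800720214844, 565.4756469726562), 3.1758460998535156)
top motor ((699.7966918945312, 204.32594299316406), (123.88689422607422, 567.2003784179688), 8.293373107910156)
top dogs 10 [581.3 -18.4 117.4] 9 [540.2 -17.  116.4]
```

```bash
python3 -m crank '[{"dp":[-0.055,-0.5,0],"angular":[0,0,1.85]},{"dp":[-0.055,-0.9,0],"angular":[0,0,1.85]},{"dp":[-0.055,-1,0],"angular":[0,0,1.85]},{"dp":[-0.055,-1,0],"angular":[0,0,1.85]},{"dp":[-0.055,-1,0],"angular":[0,0,1.85]},{"dp":[-0.055,-1,0],"angular":[0,0,1.85]},{"dp":[-0.055,-1,0],"angular":[0,0,1.85]},{"dp":[-0.055,-1,0],"angular":[0,0,1.85]},{"dp":[-0.055,-1,0],"angular":[0,0,1.85]},{"dp":[-0.055,-1,0],"angular":[0,0,1.85]},{"dp":[-0.055,-1,0],"angular":[0,0,1.85]},{"dp":[-0.055,-1,0],"angular":[0,0,1.85]},{"dp":[-0.055,-1,0],"angular":[0,0,1.85]},{"dp":[-0.055,-1,0],"angular":[0,0,1.85]},{"dp":[-0.055,-1,0],"angular":[0,0,1.85]},{"dp":[-0.055,-1,0],"angular":[0,0,1.85]},{"dp":[-0.055,-1,0],"angular":[0,0,1.85]},{"dp":[-0.055,-1,0],"angular":[0,0,1.85]},{"dp":[-0.055,-1,0],"angular":[0,0,1.85]},{"dp":[-0.055,-1,0],"angular":[0,0,1.85]}]'
python3 -m crank '[{"dp":[-0.055,-1,0],"angular":[0,0,1.85]},{"dp":[-0.055,-1,0],"angular":[0,0,1.85]},{"dp":[-0.055,-1,0],"angular":[0,0,1.85]},{"dp":[-0.055,-0.5,0],"angular":[0,0,1.85]},{"dp":[0,0,0],"angular":[0,0,0]},{"dp":[0,0,-0.5],"angular":[0,0,0]},{"dp":[0,0,-0.8],"angular":[0,0,0]},{"dp":[0,0,-0.8],"angular":[0,0,0]},{"dp":[0,0,-0.6],"angular":[0,0,0]},{"dp":[0,0,0],"angular":[0,0,0]},{"dp":[0,0,0],"angular":[0,0,0]}]'
python3 - <<'E'
from h import *
ims=[]
for n,(x,y) in dict(scene=(185,125),top=(440,235)).items():
    s=vision.snapshot(n); np.savez(n+"1.npz",**s); y0=max(0,y-60)
    ims.append(cv2.resize(s["image"][y0:y0+120,x-65:x+65],None,fx=3,fy=3,interpolation=cv2.INTER_CUBIC))
cv2.imwrite("pics/b1.png",np.hstack(ims))
E
```

```text
t: 8.9
tcp_pos: [0.5108, -0.2316, 0.298]
tool_rot: [0.378, 0.926, 0.0, -0.001]
force: [-0.2, 0.6, -6.1]
finger_gap: 0.41
gripper_force: 70.6
t: 10.0
tcp_pos: [0.505, -0.3349, 0.2179]
tool_rot: [0.318, 0.948, 0.001, -0.001]
force: [-0.0, -0.9, -4.0]
finger_gap: 0.41
gripper_force: 70.4
```

View pics/b1.png

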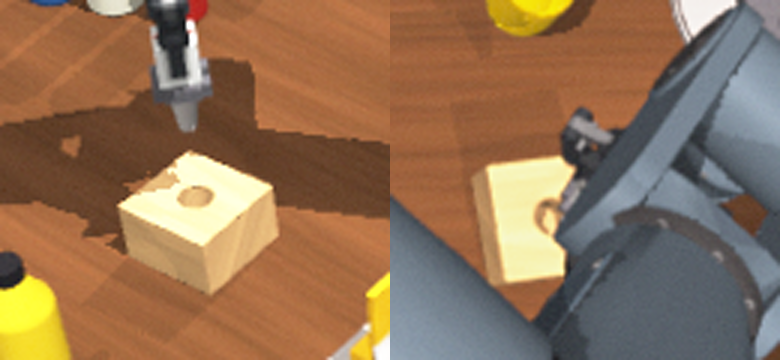

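The left crop shows the arbor hanging above the block hole (crop pixel (195,195)), with the shank tip at (187,127). That is lined up within the entry clearance, so I lower it.

```bash
python3 -m crank '[{"dp":[0,-0.03,-0.5],"angular":[0,0,0]},{"dp":[0,0,-0.5],"angular":[0,0,0]},{"dp":[0,0,-0.4],"angular":[0,0,0]},{"dp":[0,0,-0.4],"angular":[0,0,0]},{"dp":[0,0,-0.4],"angular":[0,0,0]},{"dp":[0,0,-0.3],"angular":[0,0,0]},{"dp":[0,0,-0.3],"angular":[0,0,0]},{"dp":[0,0,-0.3],"angular":[0,0,0]},{"dp":[0,0,-0.2],"angular":[0,0,0]},{"dp":[0,0,-0.2],"angular":[0,0,0]},{"dp":[0,0,-0.2],"angular":[0,0,0]},{"dp":[0,0,0],"angular":[0,0,0]}]'
python3 -m crank '[{"dp":[0,0,-0.08],"angular":[0,0,0]},{"dp":[0,0,-0.08],"angular":[0,0,0]},{"dp":[0,0,-0.06],"angular":[0,0,0]},{"dp":[0,0,0],"angular":[0,0,0]},{"dp":[0,0,0],"angular":[0,0,0]}]'
```

```text
t: 11.3
tcp_pos: [0.5047, -0.3364, 0.1064]
tool_rot: [0.318, 0.948, 0.0, -0.001]
force: [-0.6, 0.5, -5.1]
finger_gap: 0.404
gripper_force: 70.6
t: 11.8
tcp_pos: [0.5051, -0.3368, 0.1008]
tool_rot: [0.318, 0.948, -0.0, 0.0]
force: [-0.5, 0.7, -4.9]
finger_gap: 0.412
gripper_force: 70.6
```

```bash
python3 -m crank '[{"dp":[0,0,-0.05],"angular":[0,0,0]},{"dp":[0,0,-0.05],"angular":[0,0,0]},{"dp":[0,0,0],"angular":[0,0,0]},{"dp":[0,0,0],"angular":[0,0,0]}]'
```

```text
t: 12.2
tcp_pos: [0.505, -0.3367, 0.0976]
tool_rot: [0.318, 0.948, 0.0, -0.0]
force: [0.2, 0.3, -5.5]
finger_gap: 0.408
gripper_force: 70.6
```

```bash
python3 -m crank '[{"dp":[0,0,-0.03],"angular":[0,0,0]},{"dp":[0,0,-0.03],"angular":[0,0,0]},{"dp":[0,0,0],"angular":[0,0,0]},{"dp":[0,0,0],"angular":[0,0,0]}]'
```

```text
t: 12.6
tcp_pos: [0.5051, -0.3368, 0.0976]
tool_rot: [0.318, 0.948, -0.0, 0.0]
force: [-3.0, 1.7, 6.2]
finger_gap: 0.411
gripper_force: 72.1
```

```bash
python3 -m crank '[{"dp":[0,0,0.03],"angular":[0,0,0]},{"dp":[0,0,0],"angular":[0,0,0]},{"dp":[0,0,0],"angular":[0,0,0]},{"dp":[0,0,0],"angular":[0,0,0]},{"dp":[0,0,0],"angular":[0,0,0]},{"dp":[0,0,0],"angular":[0,0,0]},{"dp":[0,0,0.3],"angular":[0,0,0]},{"dp":[0,0,0.5],"angular":[0,0,0]},{"dp":[0,0,0.6],"angular":[0,0,0]},{"dp":[0,0,0.6],"angular":[0,0,0]},{"dp":[0,0,0.5],"angular":[0,0,0]},{"dp":[0,0,0],"angular":[0,0,0]}]' 0
python3 -m crank '[{"dp":[0,0,0],"angular":[0,0,-7.5]},{"dp":[0,0,0],"angular":[0,0,-7.5]},{"dp":[0,0,0],"angular":[0,0,-7.5]},{"dp":[0,0,0],"angular":[0,0,-7.5]},{"dp":[0,0,0],"angular":[0,0,-7.5]},{"dp":[0,0,0],"angular":[0,0,-7.5]},{"dp":[0,0,0],"angular":[0,0,-7.5]},{"dp":[0,0,0],"angular":[0,0,-7.5]},{"dp":[0,0,0],"angular":[0,0,-7.5]},{"dp":[0,0,0],"angular":[0,0,-7.5]},{"dp":[0,0,0],"angular":[0,0,-7.5]},{"dp":[0,0,0],"angular":[0,0,-7.5]},{"dp":[0,0,0],"angular":[0,0,0]},{"dp":[0,0,0],"angular":[0,0,0]}]' 0
python3 - <<'E'
from h import *
s=vision.snapshot("scene"); 
cv2.imwrite("pics/b2.png",cv2.resize(s["image"][65:185,120:250],None,fx=3,fy=3,interpolation=cv2.INTER_CUBIC))
E
```

```text
t: 13.8
tcp_pos: [0.5066, -0.3381, 0.1755]
tool_rot: [0.318, 0.948, -0.002, 0.003]
force: [-0.7, 0.2, -1.0]
finger_gap: 1.001
gripper_force: 0.0
t: 15.2
tcp_pos: [0.5049, -0.3366, 0.1718]
tool_rot: [0.895, 0.447, -0.0, -0.0]
force: [-0.4, -0.2, 0.5]
finger_gap: 0.999
gripper_force: 0.0
```

View pics/b2.png

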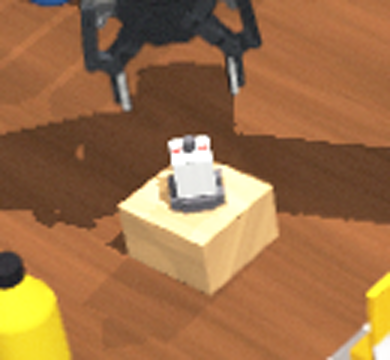

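The arbor stands upright in the block, flange flat, head at crop pixel (193,170), and the fingers are turned a quarter round above it. Now I grip again.

```bash
python3 -m crank '[{"dp":[0,0,-0.5],"angular":[0,0,0]},{"dp":[0,0,-0.6],"angular":[0,0,0]},{"dp":[0,0,-0.6],"angular":[0,0,0]},{"dp":[0,0,-0.4],"angular":[0,0,0]},{"dp":[0,0,-0.3],"angular":[0,0,0]},{"dp":[0,0,-0.1],"angular":[0,0,0]},{"dp":[0,0,0],"angular":[0,0,0]},{"dp":[0,0,0],"angular":[0,0,0]}]' 0
python3 -m crank '[{"dp":[0,0,0],"angular":[0,0,0]},{"dp":[0,0,0],"angular":[0,0,0]},{"dp":[0,0,0],"angular":[0,0,0]},{"dp":[0,0,0],"angular":[0,0,0]},{"dp":[0,0,0],"angular":[0,0,0]},{"dp":[0,0,0],"angular":[0,0,0]},{"dp":[0,0,0],"angular":[0,0,0]},{"dp":[0,0,0],"angular":[0,0,0]},{"dp":[0,0,0],"angular":[0,0,0]},{"dp":[0,0,0],"angular":[0,0,0]}]' 1 70
```

```text
t: 16.05
tcp_pos: [0.5054, -0.3371, 0.0974]
tool_rot: [0.895, 0.446, 0.0, 0.001]
force: [-0.0, -0.8, -0.6]
finger_gap: 0.999
gripper_force: 0.0
t: 17.05
tcp_pos: [0.5052, -0.3369, 0.0974]
tool_rot: [0.895, 0.446, 0.0, 0.0]
force: [-1.0, 0.3, 6.2]
finger_gap: 0.408
gripper_force: 71.9
```

```bash
python3 -m crank '[{"dp":[0,0,0.2],"angular":[0,0,0]},{"dp":[0,0,0.5],"angular":[0,0,0]},{"dp":[0,0,0.8],"angular":[0,0,0]},{"dp":[0,0,0.9],"angular":[0,0,0]},{"dp":[0,0,0.9],"angular":[0,0,0]},{"dp":[0,0,0.9],"angular":[0,0,0]},{"dp":[0,0,0.8],"angular":[0,0,0]},{"dp":[0,0,0.6],"angular":[0,0,0]},{"dp":[0,0,0.4],"angular":[0,0,0]},{"dp":[0,0,0.1],"angular":[0,0,0]},{"dp":[0,0,0],"angular":[0,0,0]}]'
python3 -m crank '[{"dp":[0.15,0.6,0],"angular":[0,0,2]},{"dp":[0.15,0.8,0],"angular":[0,0,3]},{"dp":[0.15,0.9,0],"angular":[0,0,3]},{"dp":[0.15,1,0],"angular":[0,0,3]},{"dp":[0.15,1,0],"angular":[0,0,3]},{"dp":[0.15,1,0],"angular":[0,0,4]},{"dp":[0.15,1,0],"angular":[0,0,4]},{"dp":[0.15,1,0],"angular":[0,0,4]},{"dp":[0.15,1,0],"angular":[0,0,4]},{"dp":[0.15,1,0],"angular":[0,0,4]},{"dp":[0.15,0.8,0],"angular":[0,0,3]},{"dp":[0.15,0.4,0],"angular":[0,0,2]},{"dp":[0.1,0.2,0],"angular":[0,0,1]},{"dp":[0,0,0],"angular":[0,0,0]},{"dp":[0,0,0],"angular":[0,0,0]},{"dp":[0,0,0],"angular":[0,0,0]}]'
python3 - <<'E'
from h import *
ims=[]
for n,(x,y) in dict(scene=(265,150),top=(304,225)).items():
    s=vision.snapshot(n); np.savez(n+"2.npz",**s)
    ims.append(cv2.resize(s["image"][y-65:y+65,x-60:x+60],None,fx=3.3,fy=3.3,interpolation=cv2.INTER_CUBIC))
cv2.imwrite("pics/l1.png",np.hstack(ims))
E
```

```text
t: 18.15
tcp_pos: [0.5048, -0.3365, 0.2796]
tool_rot: [0.895, 0.446, -0.0, -0.0]
force: [-0.9, -0.5, -4.6]
finger_gap: 0.411
gripper_force: 70.7
t: 19.75
tcp_pos: [0.5619, -0.0168, 0.2797]
tool_rot: [0.689, 0.725, -0.0, -0.0]
force: [0.7, 0.4, -4.5]
finger_gap: 0.412
gripper_force: 70.8
```

View pics/l1.png

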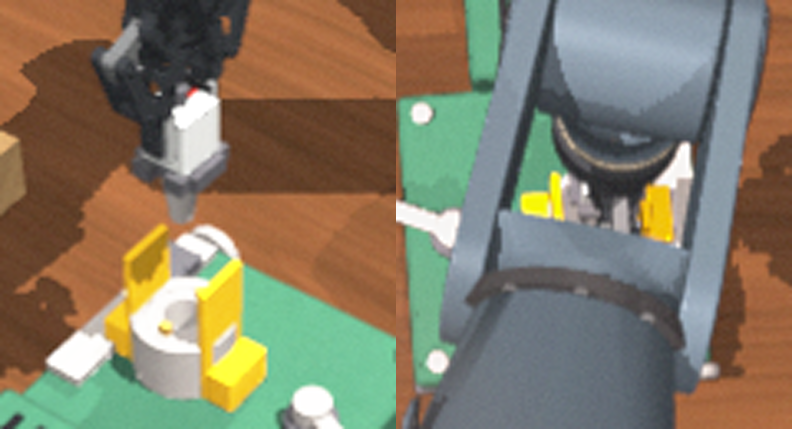

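The arbor hangs upright above the spindle between the cheeks; in the left crop the shank tip is at (180,215) and the socket at about (182,320). I'll fit both axes from the same camera so that calibration error cancels.

```bash
python3 - <<'E'
from h import *
from scipy.optimize import least_squares
s2=dict(np.load("scene2.npz")); W=cloud(s2); tcp=np.array([.5619,-.0168,.2797])
o=tcp[2]-.0374
m=(np.hypot(W[...,0]-tcp[0],W[...,1]-tcp[1])<.03)&(W[...,2]>o-.040)&(W[...,2]<o-.004)
P=W[m]
f=lambda p:np.hypot(P[:,0]-p[0],P[:,1]-p[1])-(.008+.006*(P[:,2]-o+.042)/.042)-p[2]
r=least_squares(f,[.562,-.016,0],loss="soft_l1",f_scale=.001); print("shank",len(P),r.x.round(4))
g=lambda p:f([*p,0]); r=least_squares(g,[.562,-.016],loss="soft_l1",f_scale=.001); print("shank r fixed",r.x.round(4),np.abs(r.fun).mean())
for n in("scene0","scene2","top0"):
    s=dict(np.load(n+".npz")); W=cloud(s); H=cv2.cvtColor(s["image"],cv2.COLOR_BGR2HSV)
    m=(np.hypot(W[...,0]-.562,W[...,1]+.015)<.06)&(W[...,2]>.068)&(W[...,2]<.104)&(H[...,1]<60)&(W[...,0]>.562)&(abs(W[...,1]+.015)<.045)
    Q=W[m]
    if len(Q)>20:
        r=least_squares(lambda p:np.hypot(Q[:,0]-p[0],Q[:,1]-p[1])-p[2],[.562,-.016,.035],loss="soft_l1",f_scale=.001); print(n,"spindle",len(Q),r.x.round(4),np.abs(r.fun).mean().round(5))
    yel=(H[...,0]>18)&(H[...,0]<32)&(H[...,1]>150)&(abs(W[...,2]-.162)<.005)&(np.hypot(W[...,0]-.562,W[...,1]+.015)<.06)
    c=W[yel][:,:2]*1000; rr=cv2.minAreaRect(c.astype(np.float32)); print(n,"cheeks",len(c),np.round(rr[0],1),np.round(rr[1],1),round(rr[2],2))
    # face ring outer edge: z .11 non-yellow low-sat
    m=(abs(W[...,2]-.11)<.004)&(H[...,1]<60)&(np.hypot(W[...,0]-.562,W[...,1]+.015)<.045)
    c=(W[m][:,:2]*1000).astype(np.float32); print(n,"ring",len(c),[np.round(a,1) for a in cv2.minEnclosingCircle(c)])
E
```

```text
shank 65 [ 5.609e-01 -1.550e-02 -5.000e-04]
shank r fixed [ 0.5604 -0.0159] 0.00089216381167484
scene0 spindle 223 [ 0.5628 -0.0151  0.0369] 0.00137
scene0 cheeks 105 [562.9 -14.6] [44.3 72.1] 3.12
scene0 ring 277 [array([562.1, -14.1]), np.float64(38.9)]
scene2 spindle 218 [ 0.5629 -0.0147  0.0367] 0.00161
scene2 cheeks 105 [562.6 -15.2] [45.  72.5] 3.12
scene2 ring 279 [array([564.5, -15.4]), np.float64(39.8)]
top0 spindle 52 [ 0.5614 -0.0163  0.0119] 0.00167
top0 cheeks 107 [561.1 -16.4] [43.4 69.8] 2.72
top0 ring 432 [array([560.7, -15.9]), np.float64(38.0)]
```

The arbor needs about +1.6 mm in x and +0.8 mm in y. I shift and lower it in stages.

```bash
python3 -m crank '[{"dp":[0.055,0.025,-0.3],"angular":[0,0,0.1]},{"dp":[0,0,-0.5],"angular":[0,0,0]},{"dp":[0,0,-0.6],"angular":[0,0,0]},{"dp":[0,0,-0.6],"angular":[0,0,0]},{"dp":[0,0,-0.5],"angular":[0,0,0]},{"dp":[0,0,-0.4],"angular":[0,0,0]},{"dp":[0,0,-0.2],"angular":[0,0,0]},{"dp":[0,0,-0.2],"angular":[0,0,0]},{"dp":[0,0,-0.2],"angular":[0,0,0]},{"dp":[0,0,0],"angular":[0,0,0]},{"dp":[0,0,0],"angular":[0,0,0]}]'
python3 -m crank '[{"dp":[0,0,-0.1],"angular":[0,0,0]},{"dp":[0,0,-0.1],"angular":[0,0,0]},{"dp":[0,0,-0.1],"angular":[0,0,0]},{"dp":[0,0,-0.1],"angular":[0,0,0]},{"dp":[0,0,-0.1],"angular":[0,0,0]},{"dp":[0,0,0],"angular":[0,0,0]},{"dp":[0,0,0],"angular":[0,0,0]}]'
```

```text
t: 20.95
tcp_pos: [0.564, -0.015, 0.1751]
tool_rot: [0.688, 0.726, 0.0, 0.0]
force: [-0.7, 0.2, -4.5]
finger_gap: 0.41
gripper_force: 70.7
t: 21.65
tcp_pos: [0.5637, -0.015, 0.1597]
tool_rot: [0.688, 0.726, -0.0, -0.0]
force: [-0.4, 0.1, -4.5]
finger_gap: 0.41
gripper_force: 70.7
```

```bash
python3 -m crank '[{"dp":[0,0,-0.05],"angular":[0,0,0]},{"dp":[0,0,-0.05],"angular":[0,0,0]},{"dp":[0,0,-0.04],"angular":[0,0,0]},{"dp":[0,0,0],"angular":[0,0,0]}]'
python3 -m crank '[{"dp":[0,0,-0.03],"angular":[0,0,0]},{"dp":[0,0,-0.03],"angular":[0,0,0]},{"dp":[0,0,-0.03],"angular":[0,0,0]},{"dp":[0,0,0],"angular":[0,0,0]}]'; python3 -c "
from station import sense
print(sense()['ft_torque'])"
```

```text
t: 22.05
tcp_pos: [0.5636, -0.015, 0.1554]
tool_rot: [0.688, 0.726, -0.0, -0.0]
force: [0.3, 0.1, -4.5]
finger_gap: 0.411
gripper_force: 70.7
t: 22.45
tcp_pos: [0.5639, -0.0152, 0.1529]
tool_rot: [0.688, 0.726, -0.0, 0.0]
force: [0.9, -0.1, -5.3]
finger_gap: 0.415
gripper_force: 70.8
[-0.16435539 -0.05808796  0.04096984]
```

```bash
python3 -m crank '[{"dp":[0,0,-0.04],"angular":[0,0,0]},{"dp":[0,0,-0.04],"angular":[0,0,0]},{"dp":[0,0,0],"angular":[0,0,0]}]'
python3 -m crank '[{"dp":[0,0,-0.04],"angular":[0,0,0]},{"dp":[0,0,-0.03],"angular":[0,0,0]},{"dp":[0,0,0],"angular":[0,0,0]}]'; python3 -c "
from station import sense
print(sense()['ft_torque'])"
```

```text
t: 22.75
tcp_pos: [0.5637, -0.0153, 0.1504]
tool_rot: [0.688, 0.726, -0.0, 0.0]
force: [-0.6, -2.2, -4.6]
finger_gap: 0.409
gripper_force: 70.8
t: 23.05
tcp_pos: [0.5635, -0.0154, 0.1484]
tool_rot: [0.688, 0.726, -0.0, 0.0]
force: [-1.9, -3.7, -2.6]
finger_gap: 0.411
gripper_force: 70.9
[-0.68956368  0.2944932   0.03397606]
```

```bash
python3 -m crank '[{"dp":[-0.015,-0.02,0],"angular":[0,0,0]},{"dp":[0,0,-0.02],"angular":[0,0,0]},{"dp":[0,0,-0.02],"angular":[0,0,0]},{"dp":[0,0,0],"angular":[0,0,0]}]'
python3 -m crank '[{"dp":[0,0,-0.02],"angular":[0,0,0]},{"dp":[0,0,0],"angular":[0,0,0]},{"dp":[0,0,0],"angular":[0,0,0]}]'; python3 -c "
from station import sense
print(sense()['ft_torque'])"
```

```text
t: 23.45
tcp_pos: [0.5634, -0.0156, 0.1474]
tool_rot: [0.688, 0.726, 0.0, 0.0]
force: [-1.4, -1.6, -1.3]
finger_gap: 0.409
gripper_force: 71.4
t: 23.75
tcp_pos: [0.5634, -0.0156, 0.1474]
tool_rot: [0.688, 0.726, 0.0, 0.0]
force: [-2.5, -3.6, 4.2]
finger_gap: 0.412
gripper_force: 72.0
[-0.44975988  0.55095379 -0.03880944]
```

The height stops at 0.1474, exactly the predicted home height, with an upward reaction. I release and rise.

```bash
python3 -m crank '[{"dp":[0,0,-0.02],"angular":[0,0,0]},{"dp":[0,0,0],"angular":[0,0,0]}]'
python3 -m crank '[{"dp":[0,0,0.03],"angular":[0,0,0]},{"dp":[0,0,0],"angular":[0,0,0]},{"dp":[0,0,0],"angular":[0,0,0]},{"dp":[0,0,0],"angular":[0,0,0]},{"dp":[0,0,0],"angular":[0,0,0]},{"dp":[0,0,0],"angular":[0,0,0]},{"dp":[0,0,0.3],"angular":[0,0,0]},{"dp":[0,0,0.6],"angular":[0,0,0]},{"dp":[0,0,0.8],"angular":[0,0,0]},{"dp":[0,0,0.8],"angular":[0,0,0]},{"dp":[0,0,0.6],"angular":[0,0,0]},{"dp":[0,0,0.3],"angular":[0,0,0]},{"dp":[0,0,0],"angular":[0,0,0]}]' 0
python3 - <<'E'
from h import *
s=vision.snapshot("scene"); np.savez("scene3.npz",**s); W=cloud(s)
cv2.imwrite("pics/l2.png",cv2.resize(s["image"][120:250,200:360],None,fx=4,fy=4,interpolation=cv2.INTER_CUBIC))
c=np.array([.5634,-.0156]); H=cv2.cvtColor(s["image"],cv2.COLOR_BGR2HSV)
m=(np.hypot(W[...,0]-c[0],W[...,1]-c[1])<.024)&(W[...,2]>.155)&(W[...,2]<.170)&(H[...,1]<60)
z=W[m][:,2]; print("head top z",len(z),np.median(z))
E
```

```text
t: 23.95
tcp_pos: [0.5634, -0.0157, 0.1473]
tool_rot: [0.688, 0.726, 0.0, 0.0]
force: [-4.1, -2.2, 8.5]
finger_gap: 0.411
gripper_force: 72.6
t: 25.25
tcp_pos: [0.564, -0.0157, 0.2506]
tool_rot: [0.688, 0.726, 0.001, 0.002]
force: [-0.0, 0.1, 0.4]
finger_gap: 0.998
gripper_force: 0.0
head top z 176 0.16095335600181376
```

View pics/l2.png

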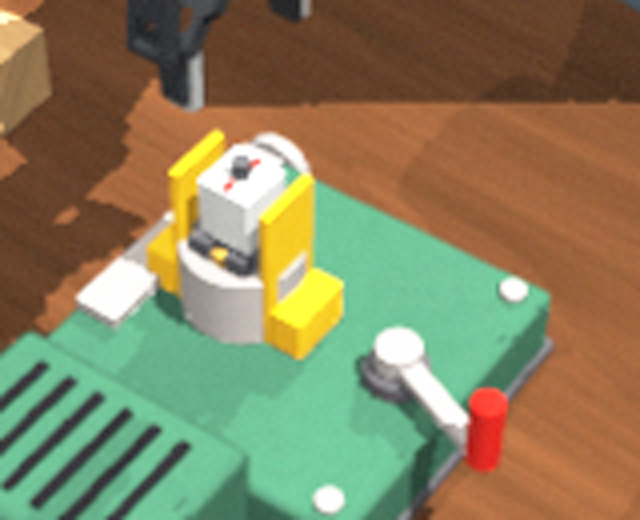

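The arbor is seated: flange flat, the dog visible in its slot at crop pixel (220,255), red dashes along x. Measured head top is 0.161. The knob at (487,430) hasn't moved. Next I straddle the knob.

```bash
python3 -m crank '[{"dp":[0.1,0.5,0],"angular":[0,0,-2.95]},{"dp":[0.1,0.9,0],"angular":[0,0,-2.95]},{"dp":[0.1,1,0],"angular":[0,0,-2.95]},{"dp":[0.1,1,0],"angular":[0,0,-2.95]},{"dp":[0.1,1,0],"angular":[0,0,-2.95]},{"dp":[0.1,1,0],"angular":[0,0,-2.95]},{"dp":[0.1,0.6,0],"angular":[0,0,-2.95]},{"dp":[0.08,0.3,0],"angular":[0,0,-2.95]},{"dp":[0,0,0],"angular":[0,0,0]},{"dp":[0,0,0],"angular":[0,0,0]}]' 0.62
python3 -m crank '[{"dp":[0,0,-0.6],"angular":[0,0,0]},{"dp":[0,0,-0.7],"angular":[0,0,0]},{"dp":[0,0,-0.7],"angular":[0,0,0]},{"dp":[0,0,-0.6],"angular":[0,0,0]},{"dp":[0,0,0],"angular":[0,0,0]}]'
python3 - <<'E'
from h import *
s=vision.snapshot("scene")
cv2.imwrite("pics/k1.png",cv2.resize(s["image"][150:270,240:380],None,fx=4,fy=4,interpolation=cv2.INTER_CUBIC))
E
```

```text
t: 26.3
tcp_pos: [0.5859, 0.1732, 0.2477]
tool_rot: [0.821, 0.57, -0.001, -0.0]
force: [-0.9, 1.1, 0.3]
finger_gap: 0.383
gripper_force: 0.0
t: 26.8
tcp_pos: [0.5844, 0.172, 0.1679]
tool_rot: [0.822, 0.569, -0.003, -0.002]
force: [-0.2, 0.8, -0.7]
finger_gap: 0.377
gripper_force: 0.0
```

View pics/k1.png

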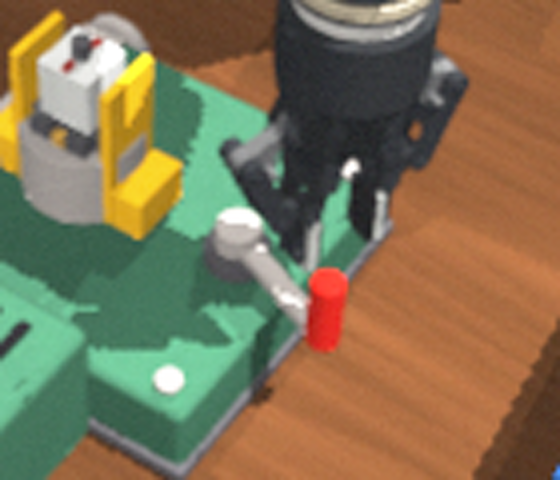

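```bash
python3 - <<'E'
from h import *
s=dict(np.load("scene3.npz")); T=np.linalg.inv(s["pose"])
t=sense()["tcp_pos"]; print(t)
for p in ([*t[:2],.125],[*t[:2],.151],[.5875,.174,.125]):
    c=T[:3,:3]@p+T[:3,3]; uv=cv2.projectPoints(c[None],np.zeros(3),np.zeros(3),s["mtx"],s["dist"])[0].ravel(); print(p,(uv-[240,150])*4)
E
```

```text
[0.58558714 0.17233332 0.16951384]
[np.float64(0.5855871445532598), np.float64(0.1723333190139399), 0.125] [324.52465335 279.12272273]
[np.float64(0.5855871445532598), np.float64(0.1723333190139399), 0.151] [328.18405857 246.68018929]
[0.5875, 0.174, 0.125] [325.02966707 282.75379645]
```

The projection puts the gap centre over the knob within a few mm. For margin I open fully, descend, then close to a loose straddle.

```bash
python3 -m crank '[{"dp":[0.05,0.05,0],"angular":[0,0,0]},{"dp":[0,0,0],"angular":[0,0,0]},{"dp":[0,0,0],"angular":[0,0,0]},{"dp":[0,0,0],"angular":[0,0,0]},{"dp":[0,0,-0.5],"angular":[0,0,0]},{"dp":[0,0,-0.5],"angular":[0,0,0]},{"dp":[0,0,-0.5],"angular":[0,0,0]},{"dp":[0,0,-0.4],"angular":[0,0,0]},{"dp":[0,0,-0.15],"angular":[0,0,0]},{"dp":[0,0,0],"angular":[0,0,0]},{"dp":[0,0,0],"angular":[0,0,0]}]' 0
python3 -m crank '[{"dp":[0,0,0],"angular":[0,0,0]},{"dp":[0,0,0],"angular":[0,0,0]},{"dp":[0,0,0],"angular":[0,0,0]},{"dp":[0,0,0],"angular":[0,0,0]},{"dp":[0,0,0],"angular":[0,0,0]},{"dp":[0,0,0],"angular":[0,0,0]},{"dp":[0,0,0],"angular":[0,0,0]},{"dp":[0,0,0],"angular":[0,0,0]}]' 0.66 20
python3 - <<'E'
import numpy as np
P=np.array([.5576,.0945]); 
for a in range(0,90,5):
    th=np.radians(69.5+a); print(a,(P+.085*np.array([np.cos(th),np.sin(th)])).round(4), ((.085*np.array([np.cos(th+np.radians(5))-np.cos(th),np.sin(th+np.radians(5))-np.sin(th)]))/.03).round(3))
E
```

```text
t: 27.95
tcp_pos: [0.5886, 0.175, 0.1099]
tool_rot: [0.822, 0.57, 0.0, 0.0]
force: [-0.1, -0.2, -0.6]
finger_gap: 1.005
gripper_force: 0.0
t: 28.75
tcp_pos: [0.5882, 0.1749, 0.1094]
tool_rot: [0.822, 0.57, -0.0, -0.0]
force: [-0.2, -0.1, -0.7]
finger_gap: 0.342
gripper_force: 0.0
0 [0.5874 0.1741] [-0.235  0.076]
5 [0.5803 0.1764] [-0.241  0.056]
10 [0.5731 0.1781] [-0.245  0.034]
15 [0.5657 0.1791] [-0.247  0.013]
20 [0.5583 0.1795] [-0.247 -0.009]
25 [0.5509 0.1792] [-0.245 -0.03 ]
30 [0.5436 0.1783] [-0.242 -0.051]
35 [0.5363 0.1768] [-0.236 -0.072]
40 [0.5292 0.1746] [-0.229 -0.093]
45 [0.5224 0.1718] [-0.22  -0.112]
50 [0.5157 0.1685] [-0.21  -0.131]
55 [0.5095 0.1646] [-0.197 -0.149]
60 [0.5035 0.1601] [-0.184 -0.165]
65 [0.498  0.1551] [-0.169 -0.181]
70 [0.493  0.1497] [-0.152 -0.195]
75 [0.4884 0.1439] [-0.135 -0.207]
80 [0.4844 0.1376] [-0.116 -0.218]
85 [0.4809 0.1311] [-0.097 -0.228]
```

```bash
python3 -m crank '[{"dp":[-0.235,0.076,0],"angular":[0,0,5]},{"dp":[-0.241,0.056,0],"angular":[0,0,5]},{"dp":[-0.245,0.034,0],"angular":[0,0,5]},{"dp":[-0.247,0.013,0],"angular":[0,0,5]},{"dp":[-0.247,-0.009,0],"angular":[0,0,5]},{"dp":[-0.245,-0.03,0],"angular":[0,0,5]},{"dp":[-0.242,-0.051,0],"angular":[0,0,5]},{"dp":[-0.236,-0.072,0],"angular":[0,0,5]},{"dp":[-0.229,-0.093,0],"angular":[0,0,5]},{"dp":[-0.22,-0.112,0],"angular":[0,0,5]},{"dp":[-0.21,-0.131,0],"angular":[0,0,5]},{"dp":[0,0,0],"angular":[0,0,0]}]'
```

```text
t: 29.95
tcp_pos: [0.5097, 0.1653, 0.1096]
tool_rot: [0.466, 0.885, -0.0, -0.0]
force: [0.5, 0.1, -0.2]
finger_gap: 0.338
gripper_force: 0.0
```

```bash
python3 -m crank '[{"dp":[-0.099,-0.074,0],"angular":[0,0,2.5]},{"dp":[-0.098,-0.075,0],"angular":[0,0,2.5]},{"dp":[0,0,0],"angular":[0,0,0]}]'
python3 -m crank '[{"dp":[-0.092,-0.082,0],"angular":[0,0,2.5]},{"dp":[-0.092,-0.083,0],"angular":[0,0,2.5]},{"dp":[0,0,0],"angular":[0,0,0]}]'
python3 - <<'E'
from h import *
s=vision.snapshot("scene")
cv2.imwrite("pics/k2.png",cv2.resize(s["image"][130:250,240:380],None,fx=4,fy=4,interpolation=cv2.INTER_CUBIC))
E
```

```text
t: 30.25
tcp_pos: [0.5046, 0.1609, 0.1095]
tool_rot: [0.428, 0.904, 0.0, 0.0]
force: [-0.3, 0.7, -0.3]
finger_gap: 0.341
gripper_force: 0.2
t: 30.55
tcp_pos: [0.499, 0.1559, 0.1095]
tool_rot: [0.388, 0.922, -0.0, 0.0]
force: [-0.8, 0.3, -0.1]
finger_gap: 0.34
gripper_force: 0.2
```

View pics/k2.png

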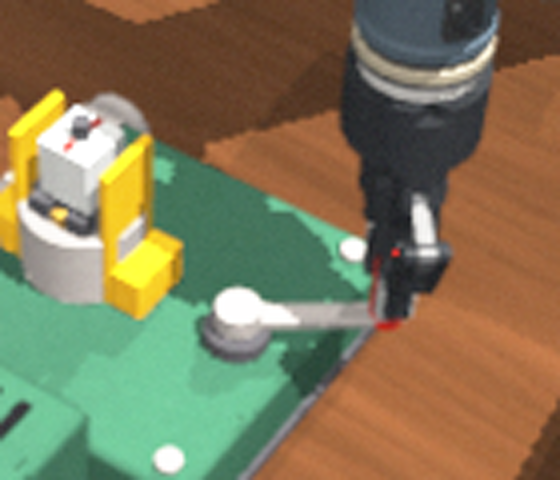

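The lever is following, with the knob between the fingers at (388,310) and the arm swung well round. I continue in small steps until the stop pushes back.

```bash
python3 -m crank '[{"dp":[-0.085,-0.09,0],"angular":[0,0,2.5]},{"dp":[-0.084,-0.091,0],"angular":[0,0,2.5]},{"dp":[0,0,0],"angular":[0,0,0]}]'
python3 -m crank '[{"dp":[-0.076,-0.097,0],"angular":[0,0,2.5]},{"dp":[-0.076,-0.098,0],"angular":[0,0,2.5]},{"dp":[0,0,0],"angular":[0,0,0]}]'
```

```text
t: 30.9
tcp_pos: [0.4938, 0.1504, 0.1094]
tool_rot: [0.347, 0.938, -0.0, -0.0]
force: [0.1, -0.1, 0.3]
finger_gap: 0.341
gripper_force: 0.1
t: 31.2
tcp_pos: [0.4891, 0.1445, 0.1094]
tool_rot: [0.306, 0.952, -0.0, -0.0]
force: [0.8, 0.2, -0.5]
finger_gap: 0.341
gripper_force: 0.0
```

```bash
python3 -m crank '[{"dp":[-0.067,-0.103,0],"angular":[0,0,2.5]},{"dp":[-0.067,-0.104,0],"angular":[0,0,2.5]},{"dp":[0,0,0],"angular":[0,0,0]}]'
python3 -m crank '[{"dp":[-0.058,-0.109,0],"angular":[0,0,2.5]},{"dp":[0,0,0],"angular":[0,0,0]}]'
```

```text
t: 31.5
tcp_pos: [0.4862, 0.1395, 0.1094]
tool_rot: [0.265, 0.964, 0.001, 0.001]
force: [0.9, 6.1, -1.4]
finger_gap: 0.341
gripper_force: 2.9
t: 31.7
tcp_pos: [0.4866, 0.1389, 0.1094]
tool_rot: [0.245, 0.969, 0.004, 0.003]
force: [6.0, 18.7, -5.6]
finger_gap: 0.338
gripper_force: 9.2
```

The stop is reached: 19 N against 1.5 N while moving. I ease back within the play, open and lift.

```bash
python3 -m crank '[{"dp":[0.058,0.109,0],"angular":[0,0,0]},{"dp":[0.04,0.08,0],"angular":[0,0,0]},{"dp":[0,0,0],"angular":[0,0,0]}]'
python3 -m crank '[{"dp":[0,0,0],"angular":[0,0,0]},{"dp":[0,0,0],"angular":[0,0,0]},{"dp":[0,0,0],"angular":[0,0,0]},{"dp":[0,0,0],"angular":[0,0,0]},{"dp":[0,0,0],"angular":[0,0,0]},{"dp":[0,0,0.4],"angular":[0,0,0]},{"dp":[0,0,0.8],"angular":[0,0,0]},{"dp":[0,0,0.9],"angular":[0,0,0]},{"dp":[0,0,0.9],"angular":[0,0,0]},{"dp":[0,0,0.9],"angular":[0,0,0]},{"dp":[0,0,0.5],"angular":[0,0,0]},{"dp":[0,0,0],"angular":[0,0,0]},{"dp":[0,0,0],"angular":[0,0,0]}]' 0
python3 - <<'E'
from h import *
s=vision.snapshot("scene"); W=cloud(s); H=cv2.cvtColor(s["image"],cv2.COLOR_BGR2HSV)
red=((H[...,0]<6)|(H[...,0]>174))&(H[...,1]>150)&(W[...,2]>.08)&(W[...,2]<.13)&(abs(W[...,0]-.5)<.08)&(abs(W[...,1]-.14)<.08)
k=np.median(W[red][:,:2],0); d=k-[.5576,.0945]; print(len(W[red]),k.round(4),np.hypot(*d).round(4),"turned",np.degrees(np.arctan2(d[1],d[0]))-69.5)
cv2.imwrite("pics/f.png",s["image"])
E
```

```text
t: 32.0
tcp_pos: [0.4863, 0.1409, 0.1093]
tool_rot: [0.243, 0.97, -0.0, -0.0]
force: [-0.2, -0.0, 0.4]
finger_gap: 0.339
gripper_force: 0.0
t: 33.3
tcp_pos: [0.4861, 0.1408, 0.2418]
tool_rot: [0.242, 0.97, 0.0, 0.0]
force: [0.5, -0.3, 0.2]
finger_gap: 0.997
gripper_force: 0.0
135 [0.4938 0.1478] 0.0832 turned 70.61095449590673
```

View pics/f.png

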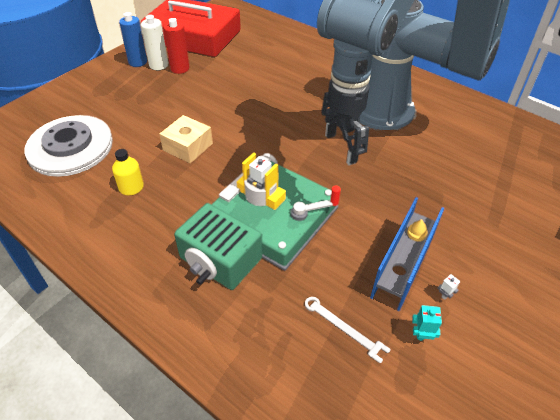

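The final view shows the arbor seated between the cheeks, the lever swung to its stop with the knob at (336,195), and the oil bottle, spanner and brass centre where they were. Allowing for the camera seeing only the near side of the knob, it sits at about 144–145°. The finger position at the stop gives the same angle. I hand in.

```bash
python3 -c "
from station import order
print(order.sign_off())"
```

```text
the job is handed in; nothing more can be done
None
```

The arbor is seated home in the spindle with its slots over the dogs, the clamp lever is at its locked stop, and the brass centre, oil bottle and spanner were not touched; I handed in at about 33 s, and no verdict was returned.

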